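# Set the switches of the desk power hub

## Task

Press the tab to flip up the clear guard of the power hub, then set the rockers so that every socket with an adapter plugged in is on (rocker end nearer the socket down) and every capped, empty socket is off, and flip the guard fully shut again. Do not switch, even for a moment, a rocker that is already right, and leave the pen pot, mug, microphone and mouse where they stand.

Things in the scene. Friction and masses are not known exactly. Their poses are not given: they have to be found in the camera images.
- hub: White power hub fixed to the desk, 150 (x) by 280 (y), 40 mm high (30 mm beyond y = 90). Origin: centre of its underside. x runs from the rockers (robot's side) to the sockets, y along the row, z up. Four outlets at y = -100, -50, 0, 50 mm, in changing order: each a black rocker at x = -30 and, in line, a socket at x = 46 mm. Hinge posts 76 mm high at x = 12, y = -134, 84, 134. A clear guard covers the rockers.
- guard (a joint): Angle of the clear guard flap: 0 = shut, level over the rockers; 1.5 = open, almost upright. A seesaw with an over-centre spring: past 0.75 rad either way it snaps fully open or shut by itself and stays. Pushing its tab down (about 4 N) opens it; pushing the back of the open flap towards the robot near its upper edge (about 2 N) shuts it.
- hub_hinge (a point): Point on the guard's hinge line (parallel to hub y), mid-width of the flap: hub x = 12, y = -25 mm, height 70 mm. The flap is 4 mm thick, spans hub y = -127 to 78 mm and, shut, reaches 67 mm from the hinge towards the robot; open, its upper edge is 137 mm above the desk.
- tab_end (a point): End of the guard's grey press tab (hub y = 111 mm, beside the row), mid-thickness. The tab is a plate 30 mm wide, 42 mm from hinge line to end, 5 mm thick, on the socket side of the hinge, sloping up 0.6 rad with the guard shut: its end 24 mm above and 35 mm beyond the hinge line; level at guard angle 0.6; guard open: its end is 33 mm below the hinge line.
- rocker1 (a joint): Tilt of rocker 1: +0.3 = on (its end nearer the socket is down, the end nearer the robot is up), -0.3 = off (the end nearer the robot is down). Over-centre spring: it snaps to whichever side it is past 0; pushing the raised end down 16 mm from the pivot takes about 7 N.
- pivot1 (a point): Pivot of rocker 1, on its axis (parallel to hub y), 52 mm above the desk. The rocker is a black bar 44 mm long along hub x, 24 mm wide, 8 mm thick, centred on this point; the raised end's top is about 62 mm above the desk. Rockers are 50 mm apart.
- socket1 (a point): Centre of the socket that rocker 1 switches, on the hub's top (76 mm from its pivot along hub x).
- rocker2 (a joint): Tilt of rocker 2: +0.3 = on (its end nearer the socket is down, the end nearer the robot is up), -0.3 = off (the end nearer the robot is down). Over-centre spring: it snaps to whichever side it is past 0; pushing the raised end down 16 mm from the pivot takes about 7 N.
- pivot2 (a point): Pivot of rocker 2, on its axis (parallel to hub y), 52 mm above the desk. The rocker is a black bar 44 mm long along hub x, 24 mm wide, 8 mm thick, centred on this point; the raised end's top is about 62 mm above the desk. Rockers are 50 mm apart.
- socket2 (a point): Centre of the socket that rocker 2 switches, on the hub's top (76 mm from its pivot along hub x).
- rocker3 (a joint): Tilt of rocker 3: +0.3 = on (its end nearer the socket is down, the end nearer the robot is up), -0.3 = off (the end nearer the robot is down). Over-centre spring: it snaps to whichever side it is past 0; pushing the raised end down 16 mm from the pivot takes about 7 N.
- pivot3 (a point): Pivot of rocker 3, on its axis (parallel to hub y), 52 mm above the desk. The rocker is a black bar 44 mm long along hub x, 24 mm wide, 8 mm thick, centred on this point; the raised end's top is about 62 mm above the desk. Rockers are 50 mm apart.
- socket3 (a point): Centre of the socket that rocker 3 switches, on the hub's top (76 mm from its pivot along hub x).
- rocker4 (a joint): Tilt of rocker 4: +0.3 = on (its end nearer the socket is down, the end nearer the robot is up), -0.3 = off (the end nearer the robot is down). Over-centre spring: it snaps to whichever side it is past 0; pushing the raised end down 16 mm from the pivot takes about 7 N.
- pivot4 (a point): Pivot of rocker 4, on its axis (parallel to hub y), 52 mm above the desk. The rocker is a black bar 44 mm long along hub x, 24 mm wide, 8 mm thick, centred on this point; the raised end's top is about 62 mm above the desk. Rockers are 50 mm apart.
- socket4 (a point): Centre of the socket that rocker 4 switches, on the hub's top (76 mm from its pivot along hub x).
- adapter_a: Black power adapter plugged fast into a socket: a box 46 by 38 mm, 42 mm high, its top 84 mm above the desk. Origin: centre of its underside, over the socket that it occupies (one of 1 or 2). It cannot be pulled out.
- cap_a: Flat white blanking cap, 36 mm across and 8 mm high, fast on an empty socket. Origin: centre of its underside.
- adapter_b: Black power adapter plugged fast into a socket: a box 46 by 38 mm, 42 mm high, its top 84 mm above the desk. Origin: centre of its underside, over the socket that it occupies (one of 3 or 4). It cannot be pulled out.
- cap_b: Flat white blanking cap, 36 mm across and 8 mm high, fast on an empty socket. Origin: centre of its underside.
- penpot_mid (a point): Bystander: dark steel pen pot 74 mm across, 95 mm high, pens standing up to 185 mm high; point on its axis 48 mm up.
- mug_mid (a point): Bystander: white mug 80 mm across with a handle, 95 mm high; point on its axis 48 mm up.
- mic_mid (a point): Bystander: desk microphone behind the sockets, round foot 110 mm across, thin gooseneck up to 290 mm high whose head leans 45 mm towards its own -x; point on the axis of the foot 130 mm up.
- mouse_mid (a point): Bystander: black computer mouse 100 by 58 by 32 mm; point at its centre 16 mm up.

How it is judged:
By the outcome, as a careful person would: the job done as asked, in the order asked, and still so for the second after the job is handed in, with the robot touching nothing.
It also fails if it takes over 51 s, if anything falls off the work surface, if the arm or the gripper's body presses on something with over 40 N, if the wrist force passes 120 N, or if a joint passes its speed limit or range.

## Robot

A 7-joint arm with a two-finger parallel gripper is mounted at the origin on the work surface. World frame = base frame: x ahead of the robot, y to its left, z up, the work surface at z = 0. Lengths are in m, angles in rad, forces in N, time in s.
With the tool pointing down it reaches from about 0.425 to 0.875 m from the base axis. Payload 9.9 kg.
Tool frame: the origin (TCP) lies between the finger pads; the fingertips stand 14 mm ahead of it and the grasp point (between the pads) lies 5 mm behind it; z points along the fingers, y is the line along which they close (so a half turn about z gives the same grasp; the last joint's range is limited). The gripper opens to 85 mm and grips with 20 to 120 N. Pads are 22 mm wide; open, the fingers measure 114 mm over their backs; the gripper's body (76 mm by 85 mm) begins 54 mm behind the grasp point. The pads swing forward as they close: fully open they stand 13 mm farther back than shut.
Start: joints at [-1.221, 0.576, 0.025, 1.437, -0.015, 1.129, -0.057], TCP at [0.284, 0.612, 0.245] pointing down, gripper open.
Joint ranges: [-2.76, 2.76], [-0.34, 2.15], [-1.52, 1.57], [0.19, 2.46], [-1.09, 4.23], [0.17, 1.99], [-2.82, 2.82]. Speed limits (rad/s): [2.22, 2.22, 3.01, 3.01, 3.14, 3.14, 3.14].

## Interface

Orientations are given as a unit quaternion [w, x, y, z].
In Python, from workcell import env gives the robot as it stands. The module is installed in compiled form; this text tells all that it offers.
- The arm moves only by the tool servo_tool, never from a script. Its argument "deltas" is a list of rows, each a list of 3 entries, a list of its own where there are three numbers: the shift along the tool's x, y, z in mm, then the turn, a rotation vector about the tool's x, y, z in rad, then the finger opening in mm, from 0 to 85.4. In form: [[[dx, dy, dz], [ax, ay, az], hand], ...]. A call has 1 to 10 rows; each row shifts and turns the commanded pose from where the row before left it, along the tool's axes as they then stand; what a row does not reach is not made up. A row lasts 1/8 s, in which the tool goes at most 62.5 mm and 10.7 degrees, less where a joint would pass 70% of its speed; a pose out of reach is approached as far as the arm can. A call with a gripper value outside its range is refused whole. The fingers move at their own pace and stop on an object; "grip_force" is the grip in N (left out, the last holds). Time passes only in rows, so rows that do not move let the fingers close. It gives the time, the measured TCP pose, the force, the opening and the grip force at its end, in the units of the state.
- env.get_state(): the state, without advancing time (a new reading comes with each control period).
- env.camera(name): name is "scene" or "top" or "wrist"; returns the picture (384x512x3 uint8, red, green, blue); there is no depth.
- env.camera_params(name): a dict with "fovy" (degrees; the focal length in pixels is half the picture's height over the tangent of half this angle, whatever the lens; pixels are square), "cx", "cy" (the principal point, pixels), "rvec" (rotation vector, rad) and "tvec" (3), from world to camera coordinates, as OpenCV has them; the wrist camera has in their place "hand_eye" (4x4, takes a point from camera to tool coordinates, whose origin is the TCP and whose axes are the flange's). Camera axes: x right, y down, z forward; pixel columns grow to the right and rows downward; lengths in m; the calibration is good to about 2 mm. A picture is of the moment at which its call begins: read the wrist's pose just before it. camera_params takes no time and is no camera call.
- env.finish_job(): hands the job in; it is judged then, once.
The state is a dict: "clock": time; "joint_positions": joint angles; "dq": joint speeds; "effort": joint torques, N m; "tcp_pos": TCP position; "tool_rot": TCP orientation; "contact_force": force on the tool from outside, world axes, zero at the start; "torque": the same for the moment, N m; "gripper_width": finger opening in m; "grip_force": force on a finger pad.
Only numpy, scipy, OpenCV 4.12 (cv2) and the standard library are available. Lean on these libraries where they do the work, as an engineer would, in place of code of your own. Each camera call takes 0.05 s, during which the arm holds its last target. There are 200 camera calls.

## Working session

There is one attempt and no reset: what is moved stays moved. The work goes in short steps, Python scripts to look and compute and a tool call to move; the robot and the scene stay as the last step left them, time stands still between calls to the robot, and variables do not carry over. Pictures are saved under pics/ and viewed, at most 10 in all, crops included, and the job is handed in when it is done.

Besides the shell and the picture viewer there is one more tool, called after ">>>" as name(argument=value, ...), one argument or row to a line, values as JSON. servo_tool: Moves the arm, as the interface text tells. Its arguments: {"type":"object","properties":{"deltas":{"type":"array"},"grip_force":{"type":"number"}},"required":["deltas"]}

```bash
mkdir -p pics; python3 - <<'E'
from workcell import env
import cv2,numpy as np
for n in("top","scene"):
    im=env.camera(n); cv2.imwrite(f"pics/{n}0.png",cv2.resize(im[:,:,::-1],(800,600),interpolation=cv2.INTER_CUBIC)); np.save(n+"0.npy",im)
    print(n,env.camera_params(n))
print(env.camera_params("wrist")); s=env.get_state(); print(s)
E
```

```text
top {'fovy': 47.15454394890088, 'cx': 251.6410697792396, 'cy': 195.1954823926753, 'rvec': array([ 2.18875265, -2.17876241,  0.05869937]), 'tvec': array([0.04689425, 0.56615748, 1.02787664])}
scene {'fovy': 42.07281091537217, 'cx': 266.4279321080759, 'cy': 194.3039261418266, 'rvec': array([ 1.23540524,  2.56238967, -0.67587803]), 'tvec': array([ 0.31298328, -0.35572017,  1.39517889])}
{'fovy': 65.74240985700266, 'cx': 251.47680009783326, 'cy': 191.18592376024756, 'hand_eye': array([[ 1.09795335e-03, -9.52022203e-01, -3.06026992e-01,
         7.92035255e-02],
       [ 9.99998140e-01,  1.53052079e-03, -1.17355159e-03,
         8.21102210e-04],
       [ 1.58562785e-03, -3.06025135e-01,  9.52022113e-01,
        -1.27996516e-01],
       [ 0.00000000e+00,  0.00000000e+00,  0.00000000e+00,
         1.00000000e+00]])}
{'clock': 0.1, 'joint_positions': array([-1.22080943,  0.57649136,  0.02484897,  1.4378291 , -0.01499273,
        1.12896227, -0.05647216]), 'dq': array([-0.00084587, -0.00312198, -0.00068417, -0.00224721, -0.00053747,
       -0.00196742, -0.00039336]), 'effort': array([ 7.11615896e-03, -7.67308760e+01,  2.25848079e+00, -2.86611772e+01,
        1.60215312e-02,  8.65144510e-03, -3.62932451e-05]), 'tcp_pos': array([0.28354631, 0.61214327, 0.24449797]), 'tool_rot': array([-1.19895262e-04,  2.15166551e-01,  9.76577078e-01, -7.43101991e-04]), 'contact_force': array([-0.46804834, -0.0492573 , -0.01121011]), 'torque': array([ 0.03168359,  0.01201134, -0.05347748]), 'grip_force': 0.0, 'gripper_width': 0.08550675037284222}
```

View pics/top0.png

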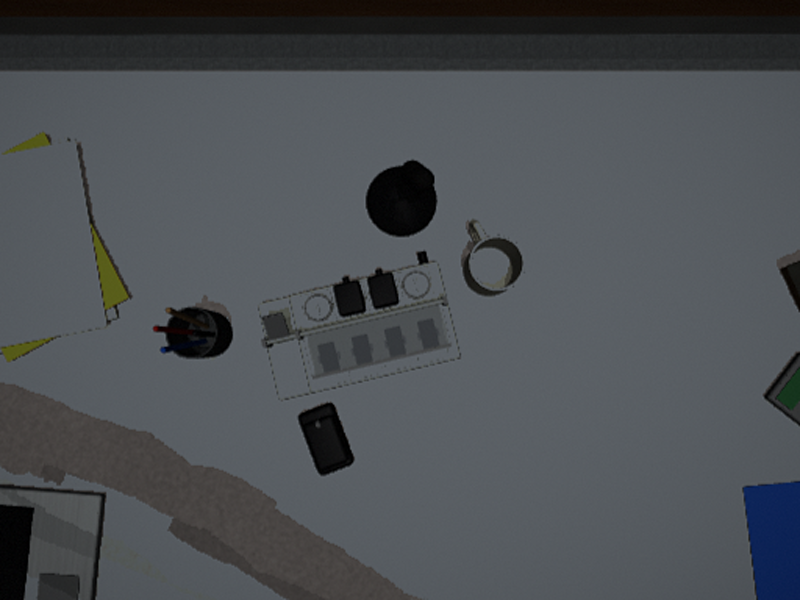

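View pics/scene0.png

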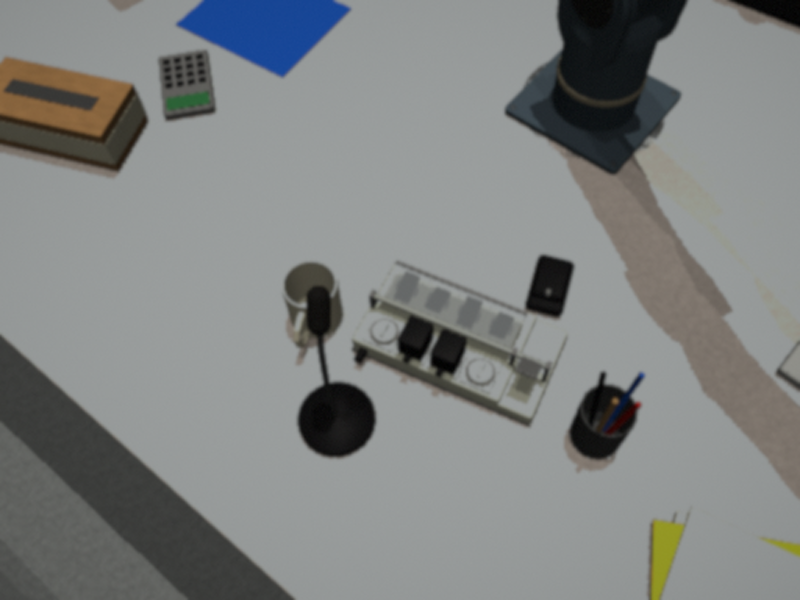

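The top view (800x600) shows the hub with caps at (318,307) and (416,285), adapters at (350,297) and (383,288), and the grey tab at (276,322). Rockers sit at about (329,358), (362,349), (395,341) and (429,333), with the pen pot left, mug right, mic behind and mouse in front. The scene view agrees with this.

```bash
cat > h.py <<'E'
import numpy as np,cv2
from workcell import env
from scipy.spatial.transform import Rotation as R
def K(p):
    f=192/np.tan(np.radians(p["fovy"]/2)); return np.array([[f,0,p["cx"]],[0,f,p["cy"]],[0,0,1]])
def cam(n,s=None):
    p=env.camera_params(n)
    if n!="wrist":
        r=R.from_rotvec(p["rvec"]).as_matrix(); return K(p),r,np.array(p["tvec"])
    T=np.eye(4);T[:3,:3]=R.from_quat(s["tool_rot"],scalar_first=True).as_matrix();T[:3,3]=s["tcp_pos"]
    M=np.linalg.inv(T@p["hand_eye"]); return K(p),M[:3,:3],M[:3,3]
def ray(c,uv,z):
    k,r,t=c; o=-r.T@t; d=r.T@np.linalg.inv(k)@np.array([*uv,1]); return o+d*(z-o[2])/d[2]
def proj(c,P):
    k,r,t=c; q=k@(r@np.asarray(P)+t); return q[:2]/q[2]
E
python3 - <<'E'
from h import *
c=cam("top"); s=512/800
P=lambda u,v,z:ray(c,((u+.5)*s-.5,(v+.5)*s-.5),z)
cl=P(318,307,.048);cr=P(416,285,.048)
print("caps",cl,cr,np.linalg.norm(cl-cr))
al=P(350,297,.084);ar=P(383,288,.084); print("adp",al,ar)
co=[P(440,262,.04),P(460,357,.04),P(280,399,.03),P(258,302,.03)]
print(np.round(co,4)); print(np.mean(co,0))
d=(cl-cr)[:2]; print("yaw",np.arctan2(d[1],d[0])-np.pi/2)
e=np.array(co)[2]-np.array(co)[1]; print(np.arctan2(e[1],e[0])-np.pi/2,np.linalg.norm(e))
e=np.array(co)[3]-np.array(co)[0]; print(np.arctan2(e[1],e[0])-np.pi/2,np.linalg.norm(e))
for n,q in dict(mouse=(326,438,.03),pot=(199,331,.09),mug=(492,265,.09),mic=(401,201,.02),tab=(276,322,.085)).items(): print(n,P(*q))
E
```

```text
caps [0.56100267 0.16088729 0.048     ] [0.59427131 0.01594517 0.048     ] 0.14871119867792212
adp [0.57330522 0.11094795 0.084     ] [0.5863967  0.06387416 0.084     ]
[[ 0.6297 -0.02    0.04  ]
 [ 0.4882 -0.0497  0.04  ]
 [ 0.4241  0.2183  0.03  ]
 [ 0.5693  0.2538  0.03  ]]
[0.52780845 0.10057855 0.035     ]
yaw 0.22562242606512695
0.23461451951061085 0.27572475863198254
0.21720998260674174 0.28056441144363997
mouse [0.36683759 0.14880522 0.03      ]
pot [0.52360378 0.32440083 0.09      ]
mug [ 0.61927956 -0.09100536  0.09      ]
mic [0.72622571 0.03869843 0.02      ]
tab [0.53706229 0.2160972  0.085     ]
```

>>> servo_tool(
  deltas=[
    [[0,0,0],[0,0,-0.165],0],
    [[0,0,0],[0,0,-0.165],0],
    [[0,0,0],[0,0,-0.165],0],
    [[0,0,0],[0,0,-0.165],0],
    [[-6,-41,0],[0,0,0],0],
    [[-6,-41,0],[0,0,0],0],
    [[-6,-41,0],[0,0,0],0],
    [[-6,-41,0],[0,0,0],0],
    [[-6,-41,0],[0,0,0],0],
    [[-6,-41,0],[0,0,0],0],
  ],
)

```text
clock: 1.35
tcp_pos: [0.3743, 0.3793, 0.245]
tool_rot: [-0.0, -0.113, 0.994, -0.0]
contact_force: [-0.3, 1.1, -0.1]
gripper_width: -0.0001
grip_force: 0.0
```

>>> servo_tool(
  deltas=[
    [[-7,-41,0],[0,0,0],0],
    [[-7,-41,0],[0,0,0],0],
    [[-7,-41,0],[0,0,0],0],
    [[-7,-41,0],[0,0,0],0],
    [[-7,-41,0],[0,0,0],0],
    [[-7,-41,0],[0,0,0],0],
    [[-7,-41,0],[0,0,0],0],
    [[-7,-41,0],[0,0,0],0],
    [[0,0,0],[0,0,0],0],
    [[0,0,0],[0,0,0],0],
  ],
)

```text
clock: 2.6
tcp_pos: [0.5018, 0.0742, 0.2451]
tool_rot: [-0.0, -0.113, 0.994, 0.0]
contact_force: [-0.5, 0.0, 0.7]
gripper_width: 0.0001
grip_force: 0.0
```

```bash
python3 - <<'E'
from h import *
s=env.get_state(); im=env.camera("wrist"); np.save("w1.npy",im)
print(s["tcp_pos"],R.from_quat(s["tool_rot"],scalar_first=True).as_matrix().round(3),s["clock"],s["gripper_width"],s["contact_force"])
g=np.clip((im[:,:,::-1]/255.)**.6*255,0,255).astype(np.uint8)
cv2.imwrite("pics/w1.png",cv2.resize(g,(800,600),interpolation=cv2.INTER_CUBIC))
o=np.array([.5272,.1025,0]);c=cam("wrist",s);a=.2256
for n,p in dict(tab=(.047,.111,.094),p1=(-.03,-.1,.052),p4=(-.03,.05,.052),s1=(.046,-.1,.048),s4=(.046,.05,.048),c1=(-.075,-.14,.04)).items():
    ex=np.array([np.cos(a),np.sin(a),0]);ey=np.array([-np.sin(a),np.cos(a),0])
    print(n,(proj(c,o+ex*p[0]+ey*p[1]+[0,0,p[2]])*800/512).round())
E
```

```text
[0.50177288 0.07415593 0.24507283] [[-0.975 -0.224 -0.001]
 [-0.224  0.975  0.   ]
 [ 0.001  0.    -1.   ]] 2.6 5.5266999598089424e-05 [-0.48572151  0.00103314  0.65747899]
tab [588. 394.]
p1 [282. 268.]
p4 [493. 268.]
s1 [290. 362.]
s4 [485. 363.]
c1 [225. 201.]
```

View pics/w1.png

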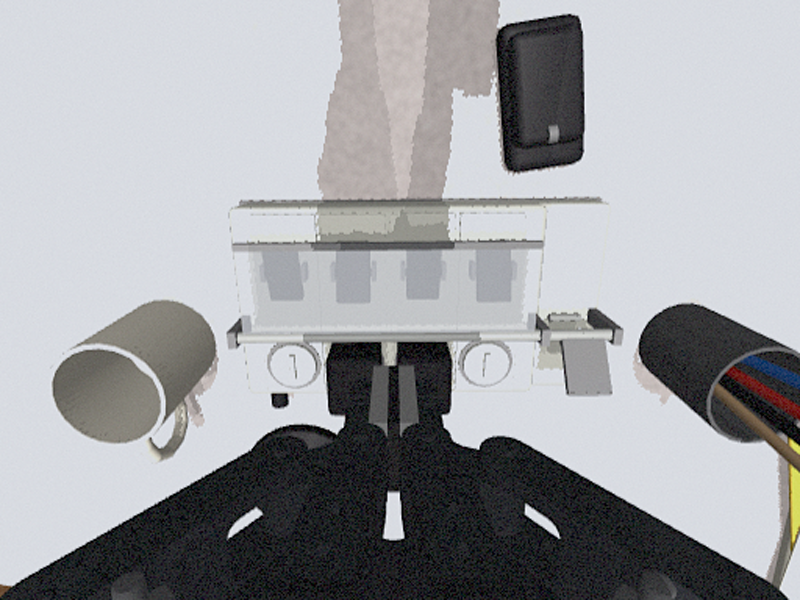

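The wrist view shows the hub as predicted: the tab end is at about (588,395) and the four rockers are under the guard at row 275. The predicted points match within a few pixels, so I'll press the tab.

>>> servo_tool(
  deltas=[
    [[-25,43,0],[0,0,0],0],
    [[-25,43,0],[0,0,0],0],
    [[-25,42,0],[0,0,0],0],
    [[0,0,40],[0,0,0],0],
    [[0,0,40],[0,0,0],0],
    [[0,0,40],[0,0,0],0],
    [[0,0,0],[0,0,0],0],
    [[0,0,0],[0,0,0],0],
  ],
)

```text
clock: 3.65
tcp_pos: [0.5468, 0.2163, 0.1266]
tool_rot: [0.001, -0.113, 0.994, 0.0]
contact_force: [-0.1, -0.1, 0.4]
gripper_width: 0.0001
grip_force: 0.0
```

>>> servo_tool(
  deltas=[
    [[0,0,8],[0,0,0],0],
    [[0,0,8],[0,0,0],0],
    [[0,0,8],[0,0,0],0],
    [[0,0,8],[0,0,0],0],
    [[0,0,8],[0,0,0],0],
    [[0,0,8],[0,0,0],0],
    [[0,0,6],[0,0,0],0],
    [[0,0,0],[0,0,0],0],
  ],
)

```text
clock: 4.65
tcp_pos: [0.5456, 0.2149, 0.0704]
tool_rot: [-0.001, -0.113, 0.994, -0.0]
contact_force: [-0.1, -0.1, -0.4]
gripper_width: 0.0
grip_force: 0.0
```

>>> servo_tool(
  deltas=[
    [[0,0,-50],[0,0,0],0],
    [[0,0,-50],[0,0,0],0],
    [[0,0,-45],[0,0,0],0],
    [[26,-33,0],[0,0,0],0],
    [[26,-33,0],[0,0,0],0],
    [[26,-33,0],[0,0,0],0],
    [[26,-33,0],[0,0,0],0],
    [[0,0,0],[0,0,0],0],
    [[0,0,0],[0,0,0],0],
  ],
)

```text
clock: 5.78
tcp_pos: [0.475, 0.0638, 0.2166]
tool_rot: [0.0, -0.113, 0.994, 0.0]
contact_force: [-0.2, 0.6, 1.1]
gripper_width: -0.0
grip_force: 0.0
```

```bash
python3 - <<'E'
from h import *
s=env.get_state(); im=env.camera("wrist"); np.save("w2.npy",im)
print(s["tcp_pos"],s["clock"])
g=np.clip((im[:,:,::-1]/255.)**.5*255,0,255).astype(np.uint8)
o=np.array([.5272,.1025,0]);c=cam("wrist",s);a=.2256
ex=np.array([np.cos(a),np.sin(a),0]);ey=np.array([-np.sin(a),np.cos(a),0])
W=lambda p:o+ex*p[0]+ey*p[1]+[0,0,p[2]]
q=[proj(c,W((-.03,y,.052))) for y in(-.1,-.05,0,.05)]
print(np.round(q))
# predicted ends of the top face for on/off
for y in(-.1,-.05,0,.05):
  for t in(.3,-.3):
    e=[proj(c,W((-.03+k*.022*np.cos(t)+.004*np.sin(t),y,.052-k*.022*np.sin(t)+.004*np.cos(t)))) for k in(-1,1)]
    print(y,t,np.round(e,1).tolist())
x0=int(q[0][0])-45;x1=int(q[3][0])+45;y0=int(q[0][1])-65;y1=y0+130
print(x0,y0)
cr=g[y0:y1,x0:x1]; k=800/cr.shape[1]; print(k)
cv2.imwrite("pics/w2.png",cv2.resize(cr,None,fx=k,fy=k,interpolation=cv2.INTER_CUBIC))
E
```

```text
[0.47497625 0.06375725 0.21661105] 5.775
[[180. 204.]
 [228. 204.]
 [275. 204.]
 [323. 204.]]
-0.1 0.3 [[176.3, 188.9], [182.1, 222.4]]
-0.1 -0.3 [[179.1, 182.9], [179.2, 225.4]]
-0.05 0.3 [[226.5, 189.0], [228.4, 222.5]]
-0.05 -0.3 [[227.5, 183.0], [227.4, 225.5]]
0 0.3 [[276.7, 189.0], [274.7, 222.6]]
0 -0.3 [[275.8, 183.1], [275.7, 225.6]]
0.05 0.3 [[327.0, 189.1], [321.0, 222.7]]
0.05 -0.3 [[324.1, 183.2], [323.9, 225.7]]
135 138
3.4334763948497855
```

View pics/w2.png

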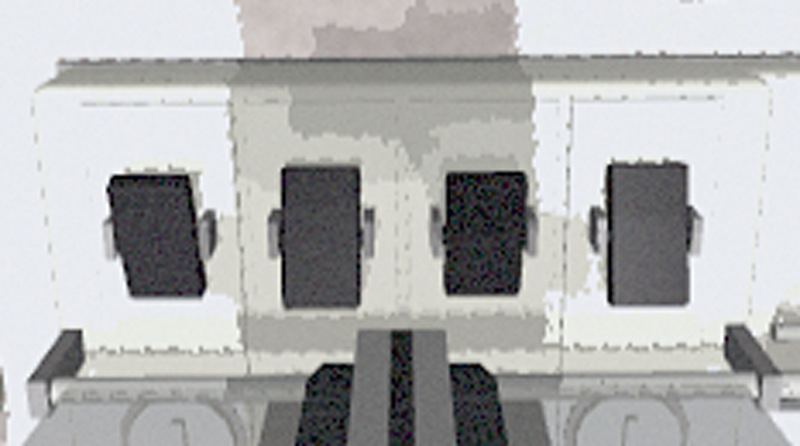

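The crop shows the guard open. Rockers y=-100 (rows 189–224, skewed) and y=0 (rows 188–224) are on, and y=-50 (rows 186–228) and y=50 (rows 185–227) are off. The sockets with adapters are y=-50 and y=0, so y=-100 has to go off and y=-50 on, with the other two left alone.

>>> servo_tool(
  deltas=[
    [[-4,-37,0],[0,0,0],0],
    [[-4,-37,0],[0,0,0],0],
    [[0,0,43],[0,0,0],0],
    [[0,0,43],[0,0,0],0],
    [[0,0,40],[0,0,0],0],
    [[0,0,0],[0,0,0],0],
    [[0,0,0],[0,0,0],0],
  ],
)

```text
clock: 6.7
tcp_pos: [0.4999, -0.0064, 0.0912]
tool_rot: [0.0, -0.113, 0.994, 0.0]
contact_force: [-1.1, -0.0, 0.6]
gripper_width: 0.0002
grip_force: 0.0
```

>>> servo_tool(
  deltas=[
    [[0,0,4],[0,0,0],0],
    [[0,0,4],[0,0,0],0],
    [[0,0,4],[0,0,0],0],
    [[0,0,4],[0,0,0],0],
    [[0,0,4],[0,0,0],0],
    [[0,0,0],[0,0,0],0],
  ],
)

```text
clock: 7.45
tcp_pos: [0.4992, -0.007, 0.07]
tool_rot: [-0.0, -0.113, 0.994, 0.0]
contact_force: [0.2, -0.7, 0.6]
gripper_width: -0.0003
grip_force: 0.0
```

>>> servo_tool(
  deltas=[
    [[0,0,3],[0,0,0],0],
    [[0,0,0],[0,0,0],0],
    [[0,0,-45],[0,0,0],0],
    [[0,0,-50],[0,0,0],0],
    [[0,0,-50],[0,0,0],0],
    [[0,0,-35],[0,0,0],0],
  ],
)

```text
clock: 8.2
tcp_pos: [0.4995, -0.0069, 0.2498]
tool_rot: [0.001, -0.113, 0.994, -0.0]
contact_force: [0.5, -0.4, -0.6]
gripper_width: 0.0001
grip_force: 0.0
```

>>> servo_tool(
  deltas=[
    [[0,0,0],[0,-0.15,0],0],
    [[0,0,0],[0,-0.15,0],0],
    [[0,0,0],[0,-0.15,0],0],
    [[0,0,0],[0,-0.15,0],0],
    [[0,0,0],[0,0,0],0],
    [[0,0,0],[0,0,0],0],
  ],
)

```text
clock: 8.95
tcp_pos: [0.4988, 0.007, 0.2484]
tool_rot: [0.241, -0.114, 0.963, 0.041]
contact_force: [1.2, 0.4, 0.3]
gripper_width: 0.0002
grip_force: 0.0
```

```bash
cat >> h.py <<'E'
o=np.array([.5272,.1025,0]);a=.2256
ex=np.array([np.cos(a),np.sin(a),0]);ey=np.array([-np.sin(a),np.cos(a),0])
W=lambda p:o+ex*p[0]+ey*p[1]+[0,0,p[2]]
E
python3 - <<'E'
from h import *
s=env.get_state(); im=env.camera("wrist"); np.save("w3.npy",im)
M=R.from_quat(s["tool_rot"],scalar_first=True).as_matrix()
H=np.array([ex,ey,[0,0,1]]); print(s["joint_positions"].round(2),s["clock"]); print((H@M).round(3))
tip=s["tcp_pos"]+.014*M[:,2]; print("hub tip mm",(H@(tip-o)*1e3).round(1))
# approach: lowest corner (tool +x 11mm) to hub target
for z in(.09,.072,.05):
    t=W((-.016,-.05,z))-M[:,0]*.011; print(z,"tool delta mm",(M.T@(t-tip)*1e3).round(1))
print("world up 1mm in tool",(M.T@[0,0,1]).round(3))
g=np.clip((im[:,:,::-1]/255.)**.5*255,0,255).astype(np.uint8)
cv2.imwrite("pics/w3.png",g)
E
```

```text
[-0.01  0.14 -0.01  2.28 -0.48  0.27  2.22] 8.95
[[-0.88  -0.017  0.474]
 [-0.003  1.     0.029]
 [-0.474  0.024 -0.88 ]]
hub tip mm [-42.4 -86.3 236.1]
0.09 tool delta mm [ 34.9  32.3 142.1]
0.072 tool delta mm [ 43.4  31.9 158. ]
0.05 tool delta mm [ 53.8  31.4 177.3]
world up 1mm in tool [-0.474  0.024 -0.88 ]
```

View pics/w3.png

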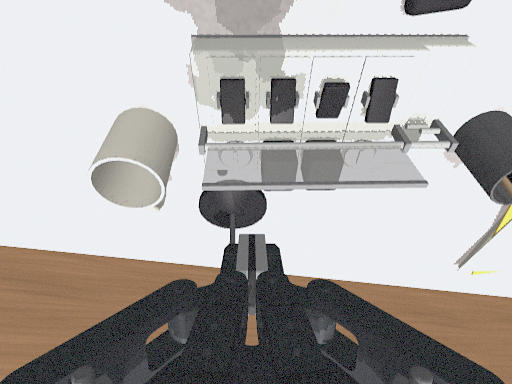

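The picture shows rocker y=-100 (232,100) now looking like the off rockers, and y=0 (333,100) still on. Next I'll approach the socket end of y=-50 with the tool tilted.

>>> servo_tool(
  deltas=[
    [[9,8,36],[0,0,0],0],
    [[9,8,36],[0,0,0],0],
    [[9,8,35],[0,0,0],0],
    [[8,8,35],[0,0,0],0],
    [[0,0,0],[0,0,0],0],
    [[0,0,0],[0,0,0],0],
  ],
)

```text
clock: 9.75
tcp_pos: [0.535, 0.0324, 0.1609]
tool_rot: [0.213, -0.125, 0.968, 0.052]
contact_force: [-0.5, -1.0, 0.3]
gripper_width: -0.0001
grip_force: 0.0
```

```bash
cat > m.py <<'E'
from h import *
import sys
s=env.get_state()
M=R.from_quat(s["tool_rot"],scalar_first=True).as_matrix()
H=np.array([ex,ey,[0,0,1]]); print(s["joint_positions"].round(2),s["clock"]); print((H@M).round(3))
tip=s["tcp_pos"]+.014*M[:,2]; print("hub tip mm",(H@(tip-o)*1e3).round(1),"corner",(H@(tip+.011*M[:,0]-o)*1e3).round(1))
for z in(.09,.072,.05):
    t=W((-.016,-.05,z))-M[:,0]*.011; print(z,"tool delta mm",(M.T@(t-tip)*1e3).round(1))
E
python3 m.py
```

```text
[-0.11  0.36  0.06  2.28 -1.08  0.17  2.81] 9.75
[[-0.905 -0.042  0.423]
 [-0.018  0.998  0.062]
 [-0.424  0.048 -0.904]]
hub tip mm [ -2.2 -69.2 148.3] corner [-12.1 -69.4 143.6]
0.09 tool delta mm [25.9 16.9 48. ]
0.072 tool delta mm [33.5 16.  64.3]
0.05 tool delta mm [42.9 15.  84.2]
```

The tilt runs into the wrist limits. Instead I'll keep the tool vertical, turn it 90° and open the fingers, so the finger nearer the socket presses while the body stays on the robot's side. First I back up and level the tool.

>>> servo_tool(
  deltas=[
    [[-15,2,-32],[0,0,0],0],
    [[-15,2,-32],[0,0,0],0],
    [[0,0,0],[0,0.14,0],0],
    [[0,0,0],[0,0.15,0],0],
    [[0,0,0],[0,0.15,0],0],
    [[0,0,0],[0,0,0],0],
    [[0,0,0],[0,0,0],0],
  ],
)

```text
clock: 10.62
tcp_pos: [0.5344, 0.0324, 0.2303]
tool_rot: [-0.003, -0.133, 0.991, 0.024]
contact_force: [-0.1, 0.2, 0.2]
gripper_width: -0.0004
grip_force: 0.0
```

```bash
cat > m.py <<'E'
from h import *
import sys
s=env.get_state()
M=R.from_quat(s["tool_rot"],scalar_first=True).as_matrix()
H=np.array([ex,ey,[0,0,1]]); print(s["joint_positions"].round(2),s["clock"],s["gripper_width"],s["contact_force"].round(1))
T={"x":[-ex,ey],"y":[ey,ex]}[sys.argv[1]]
G=np.array([*T,np.cross(*T)]).T
print("hub tcp mm",(H@(s["tcp_pos"]-o)*1e3).round(1))
print("rotvec to go",R.from_matrix(M.T@G).as_rotvec().round(3))
if len(sys.argv)>2:
    t=W(np.array(sys.argv[2:5],float)/1e3); print("delta in present axes",(M.T@(t-s["tcp_pos"])*1e3).round(1),"in goal axes",(G.T@(t-s["tcp_pos"])*1e3).round(1))
E
python3 m.py y -65 -50 150; python3 m.py x
```

```text
[-0.58  0.47  0.69  1.84 -0.41  0.99  2.13] 10.625 -0.00035874592208661225 [-0.1  0.2  0.2]
hub tcp mm [ -8.6 -69.9 230.3]
rotvec to go [ 0.038 -0.038  1.612]
delta in present axes [55.6 18.3 81.2] in goal axes [ 19.9 -56.4  80.3]
[-0.58  0.47  0.69  1.84 -0.41  0.99  2.13] 10.625 -0.00035874592208661225 [-0.1  0.2  0.2]
hub tcp mm [ -8.6 -69.9 230.3]
rotvec to go [0.048 0.    0.041]
```

>>> servo_tool(
  deltas=[
    [[0,0,0],[0.048,0,0.041],40],
    [[0,0,0],[0,0,0.175],85],
    [[0,0,0],[0,0,0.175],85],
    [[0,0,0],[0,0,0.175],85],
    [[0,0,0],[0,0,0.175],85],
    [[0,0,0],[0,0,0.175],85],
    [[0,0,0],[0,0,0.175],85],
    [[0,0,0],[0,0,0.175],85],
    [[0,0,0],[0,0,0.175],85],
    [[0,0,0],[0,0,0.171],85],
  ],
)

```text
clock: 11.88
tcp_pos: [0.5341, 0.0322, 0.2306]
tool_rot: [-0.001, 0.626, 0.78, 0.001]
contact_force: [0.4, 0.2, -0.4]
gripper_width: 0.0848
grip_force: 0.0
```

>>> servo_tool(
  deltas=[
    [[10,-28,0],[0,0,0],85],
    [[10,-28,0],[0,0,0],85],
    [[0,0,0],[0,0,0],85],
    [[0,0,0],[0,0,0],85],
  ],
)

```text
clock: 12.38
tcp_pos: [0.4762, 0.0397, 0.2307]
tool_rot: [-0.001, 0.623, 0.782, 0.001]
contact_force: [0.7, -0.4, 0.9]
gripper_width: 0.0848
grip_force: 0.0
```

```bash
python3 m.py y -65 -50 75;python3 - <<'E'
from h import *
s=env.get_state(); im=env.camera("wrist")
c=cam("wrist",s); print([proj(c,W((-.03,y,.052))).round() for y in(-.1,-.05,0,.05)])
g=np.clip((im[:,:,::-1]/255.)**.5*255,0,255).astype(np.uint8)
cv2.imwrite("pics/w4.png",g)
E
```

```text
[-0.95  0.59  1.26  1.98 -0.66  1.06  0.83] 12.375 0.08478256587446893 [ 0.7 -0.4  0.9]
hub tcp mm [-63.8 -49.8 230.7]
rotvec to go [ 0.    -0.002  0.   ]
delta in present axes [ -0.5  -1.3 155.7] in goal axes [ -0.2  -1.2 155.7]
[array([282., 218.]), array([283., 174.]), array([285., 126.]), array([287.,  74.])]
```

View pics/w4.png

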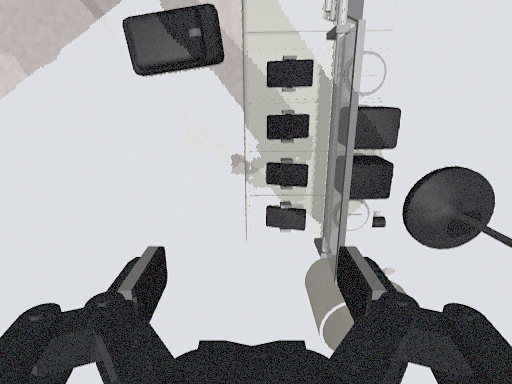

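The rockers (282–287, rows 74–218) line up with the predictions. I'll add a small lean toward the robot so the knuckles clear the flap, then go down.

>>> servo_tool(
  deltas=[
    [[0,-1,0],[-0.1,0,0],85],
    [[0,0,0],[-0.1,0,0],85],
    [[0,-8,39],[0,0,0],85],
    [[0,-8,39],[0,0,0],85],
    [[0,-8,39],[0,0,0],85],
    [[0,-7,35],[0,0,0],85],
    [[0,0,0],[0,0,0],85],
    [[0,0,0],[0,0,0],85],
  ],
)

```text
clock: 13.42
tcp_pos: [0.4752, 0.0367, 0.0842]
tool_rot: [0.062, 0.621, 0.778, 0.075]
contact_force: [-0.1, -0.6, 0.5]
gripper_width: 0.0848
grip_force: 0.0
```

```bash
python3 m.py y -65 -50 50;python3 - <<'E'
from h import *
im=env.camera("scene")
c=cam("scene"); u=proj(c,W((-.03,-.05,.06))).astype(int);print(u)
g=np.clip((im[:,:,::-1]/255.)**.6*255,0,255).astype(np.uint8)[u[1]-65:u[1]+65,u[0]-85:u[0]+85]
cv2.imwrite("pics/s4.png",cv2.resize(g,None,fx=4.5,fy=4.5,interpolation=cv2.INTER_CUBIC))
E
```

```text
[-0.53  0.54  0.52  2.31 -1.09  0.32  1.17] 13.425 0.08478829809281944 [-0.1 -0.6  0.5]
hub tcp mm [-65.4 -52.5  84.2]
rotvec to go [ 0.195  0.003 -0.003]
delta in present axes [ 2.6 -6.2 33.6] in goal axes [ 2.5  0.4 34.2]
[280 188]
```

View pics/s4.png

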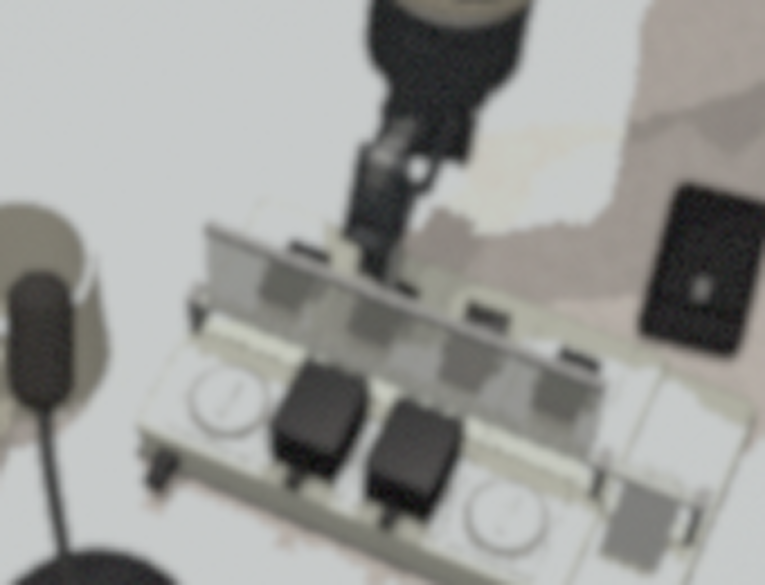

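The scene view shows the finger above rocker y=-50 on the robot's side of the upright flap, with free space to the flap. I go on down slowly.

>>> servo_tool(
  deltas=[
    [[2,-2,8],[0,0,0],85],
    [[0,-1,7],[0,0,0],85],
    [[0,0,0],[0,0,0],85],
  ],
)

```text
clock: 13.85
tcp_pos: [0.4742, 0.0402, 0.0684]
tool_rot: [0.061, 0.62, 0.779, 0.075]
contact_force: [-0.8, -0.2, 0.2]
gripper_width: 0.0849
grip_force: 0.0
```

```bash
python3 m.py y -65 -50 45
```

```text
[-0.43  0.54  0.37  2.33 -1.08  0.23  1.15] 13.85 0.0848556108864139 [-0.8 -0.2  0.2]
hub tcp mm [-65.6 -48.9  68.4]
rotvec to go [0.194 0.002 0.001]
delta in present axes [-1.1 -3.9 23.1] in goal axes [-1.1  0.6 23.4]
```

>>> servo_tool(
  deltas=[
    [[0,0,0],[0.035,0,0],85],
    [[0,0,0],[0.035,0,0],85],
    [[0,-1,5],[0,0,0],85],
    [[0,0,5],[0,0,0],85],
    [[0,-1,5],[0,0,0],85],
    [[0,0,0],[0,0,0],85],
  ],
)

```text
clock: 14.6
tcp_pos: [0.4741, 0.0406, 0.0529]
tool_rot: [0.039, 0.622, 0.781, 0.049]
contact_force: [-0.8, 3.3, 8.3]
gripper_width: 0.0851
grip_force: 4.1
```

```bash
python3 m.py y -65 -50 49
```

```text
[-0.49  0.6   0.46  2.28 -1.    0.32  1.06] 14.6 0.08511967812774364 [-0.8  3.3  8.3]
hub tcp mm [-65.6 -48.5  52.9]
rotvec to go [0.125 0.    0.   ]
delta in present axes [-1.5  0.1  4. ] in goal axes [-1.5  0.6  3.9]
```

>>> servo_tool(
  deltas=[
    [[0,0,3],[0,0,0],85],
    [[0,0,2],[0,0,0],85],
    [[0,0,0],[0,0,0],85],
  ],
)

```text
clock: 14.98
tcp_pos: [0.4756, 0.0407, 0.0494]
tool_rot: [0.04, 0.622, 0.781, 0.05]
contact_force: [-5.0, 3.2, 27.2]
gripper_width: 0.0847
grip_force: 12.6
```

>>> servo_tool(
  deltas=[
    [[0,0,-10],[0,0,0],85],
    [[0,3,-30],[0,0,0],85],
    [[0,5,-40],[0,0,0],85],
    [[0,5,-40],[0,0,0],85],
    [[0,5,-40],[0.06,0,0],85],
    [[0,0,0],[0.06,0,0],85],
    [[0,0,0],[0,0,0],85],
  ],
)

```text
clock: 15.85
tcp_pos: [0.473, 0.0406, 0.2084]
tool_rot: [0.001, 0.623, 0.783, 0.001]
contact_force: [0.4, 0.8, -0.5]
gripper_width: 0.0848
grip_force: 0.0
```

```bash
python3 m.py y -65 -50 75;python3 - <<'E'
from h import *
s=env.get_state(); im=env.camera("wrist")
c=cam("wrist",s); q=[proj(c,W((-.03,y,.052))).round() for y in(-.1,-.05,0,.05)]; print(q)
g=np.clip((im[:,:,::-1]/255.)**.5*255,0,255).astype(np.uint8)
u=int(q[1][0]); g=g[30:250,max(u-110,0):u+110]
cv2.imwrite("pics/w5.png",cv2.resize(g,None,fx=2.7,fy=2.7,interpolation=cv2.INTER_CUBIC))
E
```

```text
[-0.84  0.48  0.97  2.02 -0.51  0.89  0.64] 15.85 0.08483070214282849 [ 0.4  0.8 -0.5]
hub tcp mm [-66.7 -48.2 208.4]
rotvec to go [0.004 0.001 0.001]
delta in present axes [ -1.7   1.1 133.4] in goal axes [ -1.8   1.7 133.4]
[array([286., 227.]), array([288., 181.]), array([290., 130.]), array([293.,  73.])]
```

View pics/w5.png

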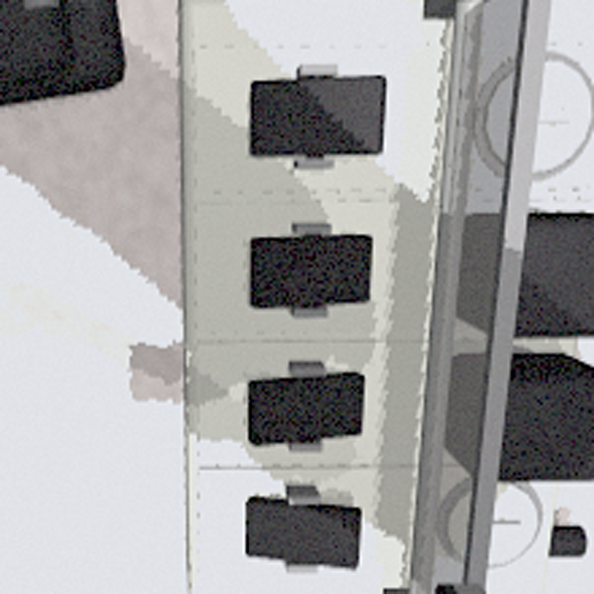

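The crop shows y=-50 now tilted like y=0 (on), with y=-100 and y=50 off, so all four are as wanted. Now the guard: I close the fingers, cross over the flap and come down behind it.

>>> servo_tool(
  deltas=[
    [[10,28,0],[0,0,0],0],
    [[10,28,0],[0,0,0],0],
    [[9,28,0],[0,0,0],0],
    [[9,28,0],[0,0,0],0],
    [[0,0,0],[0,0,0],0],
    [[0,0,0],[0,0,0],0],
    [[0,0,43],[0,0,0],0],
    [[0,0,43],[0,0,0],0],
    [[0,0,0],[0,0,0],0],
    [[0,0,0],[0,0,0],0],
  ],
)

```text
clock: 17.15
tcp_pos: [0.5736, 0.1017, 0.1246]
tool_rot: [0.002, 0.623, 0.782, 0.001]
contact_force: [0.1, 0.1, 0.1]
gripper_width: 0.0003
grip_force: 0.0
```

```bash
python3 m.py y -30 -10 122
```

```text
[-0.74  0.72  0.81  1.85 -0.68  0.87  0.64] 17.15 0.00032142789315193435 [0.1 0.1 0.1]
hub tcp mm [ 45.  -11.2 124.6]
rotvec to go [ 0.005  0.001 -0.001]
delta in present axes [  1.2 -75.1   2.3] in goal axes [  1.2 -75.    2.6]
```

>>> servo_tool(
  deltas=[
    [[0,-10,2],[0,0,0],0],
    [[0,-10,0],[0,0,0],0],
    [[0,-10,0],[0,0,0],0],
    [[0,-10,0],[0,0,0],0],
    [[0,-10,0],[0,0,0],0],
    [[0,-10,0],[0,0,0],0],
    [[0,-10,0],[0,0,0],0],
    [[0,-7,0],[0,0,0],0],
    [[0,0,0],[0,0,0],0],
    [[0,0,-40],[0,0,0],0],
  ],
)

```text
clock: 18.4
tcp_pos: [0.4971, 0.0853, 0.1597]
tool_rot: [0.0, 0.623, 0.782, -0.001]
contact_force: [0.5, -0.4, -0.1]
gripper_width: 0.0001
grip_force: 0.0
```

>>> servo_tool(
  deltas=[
    [[0,0,-50],[0,0,0],0],
    [[0,-40,-30],[0,0,0],0],
    [[0,-30,0],[0,0,0],0],
    [[0,0,0],[0,0,0],0],
    [[0,0,0],[0,0,0],0],
  ],
)

```text
clock: 19.02
tcp_pos: [0.4304, 0.07, 0.2408]
tool_rot: [0.002, 0.622, 0.783, 0.001]
contact_force: [0.9, 0.1, 0.0]
gripper_width: -0.0001
grip_force: 0.0
```

```bash
python3 m.py y;python3 - <<'E'
from h import *
im=env.camera("scene"); c=cam("scene"); u=proj(c,W((-.0,0,.06))).astype(int)
g=np.clip((im[:,:,::-1]/255.)**.6*255,0,255).astype(np.uint8)[u[1]-95:u[1]+95,u[0]-125:u[0]+125]
cv2.imwrite("pics/s6.png",cv2.resize(g,None,fx=3.1,fy=3.1,interpolation=cv2.INTER_CUBIC))
E
```

```text
[-1.04  0.39  1.08  2.06 -0.43  0.93  0.5 ] 19.025 -0.00010625486998082581 [0.9 0.1 0. ]
hub tcp mm [-101.7  -10.1  240.8]
rotvec to go [0.004 0.001 0.001]
```

View pics/s6.png

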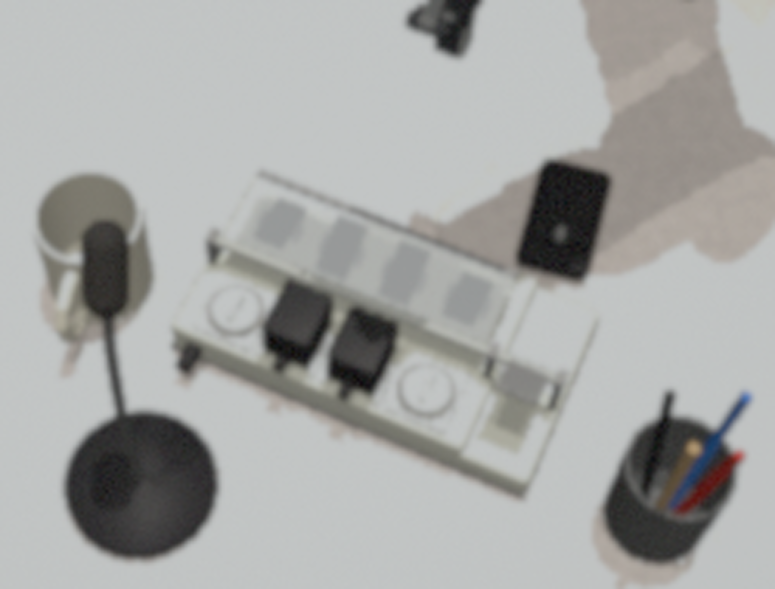

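The guard is shut level (flap edge from (262,175) to (510,270)) with the tab up again. Mug, microphone, mouse and pen pot stand where they were, and the gripper is clear of everything.

```bash
python3 -c "
from workcell import env
print(env.finish_job())"
```

```text
the job is handed in; nothing more can be done
None
```

The job is handed in: I opened the guard, switched the rocker at hub y = -100 off and the one at y = -50 on, left the other two alone, and shut the guard; the last picture shows it level and the pen pot, mug, microphone and mouse where they stood, at about 19 s on the clock.

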